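Stand the small screen on edge in its rack and dock it

TASK

The small screen module lies face down on the rails of the white rack and has to go into the slot behind them. First pull out the screwdriver that someone has left standing in that slot and put it blade down into the white mug; then slide the screen up to the rack's uprights and tip it up so that it stands on its long edge in the slot, leaning back on the uprights with its glass facing the rails, and push it sideways along the slot until it butts against the dock block at the end. Do not disturb the other things on the desk.

Things in the scene. Friction and masses are not known exactly. Their poses are not given: they have to be found in the camera images.
- rack: White plastic rack, fixed. Origin on the desk under the middle of its front slot; x from the rails to the uprights, y along the slot, z up. Base 240 long (y), x -18 to +75, 40 high. A hole 10 wide through the slot floor at x 0, y 0 holds the screwdriver. A short green card stands fixed in a second slot behind (x +62, top at z 90).
- rack_slot (a point): Middle of the front slot's floor, 40 above the desk. Slot 20 wide (rack x -10 to +10), along y, open at the -y end; its front lip is 8 thick, top at z 50.
- rack_upright (a point): Top of the front face between the two uprights at the slot's back. Uprights 14 wide, centred at rack y -45 and +45; their front faces start at x +10 on the slot floor and lean back 12 degrees up to z 117.
- rack_dock (a point): Centre of the face of the dock block that closes the slot's +y end: face at rack y +95, block x -18 to +52, top at z 85.
- rack_rails (a point): Near end of the two loading rails, midway between them, at their top. Rails at rack y -50 and +50 run from x -18 to -182, each 14 wide, 10 thick, top at z 54; between and below them is free, but for a 14 mm square leg under each near end.
- screen: Black flat screen module 100 x 160 x 10 (x, y, z), 0.3 kg, glass on its -z face, grey patch on its +z face; origin at its centre. At the start it lies glass down across the rails, 160 side roughly along the slot, 40 to 85 short of the uprights. Stood in the slot, its z axis points away from the rails and a little down; docked, its centre is at rack y +15.
- driver: Screwdriver 170 long, 70 g: steel shaft 6 in diameter and 80 long, black round handle 26 in diameter from 80 to 170. Origin at the blade's tip, z axis along it to the handle. At the start it stands, slightly loose, in the rack's hole with its tip on the desk.
- mug: White ceramic cup without handle, loose, 72 across at the rim, walls 4, 105 high, open at the top. Origin at the centre of its underside, z up.
- funnel: Green funnel standing mouth down, 96 across at the foot, 110 high; origin at the centre of its underside. Leave alone.
- spray: Clear spray bottle with white head, 74 across, 206 high; origin at the centre of its underside. Leave alone.
- tape: Roll of amber packing tape lying flat, 90 across, 46 high; origin at the centre of its underside. Leave alone.
- charger: White plug charger with a grey band, 62 x 46 x 34; origin at the centre of its underside. Leave alone.
- socket: Dark steel wrench socket standing upright, 22 across, 24 high; origin at the centre of its underside. Leave alone.
- puck: Black round dial controller, 62 across, 36 high; origin at the centre of its underside. Leave alone.
Mind the look-alikes: they are no part of the job. Of the things shaped like the screen, the black one is meant.

How it is judged:
By the outcome, as a careful person would: the job done as asked, in the order asked, and still so for the second after the job is handed in, with the robot touching nothing.
It also fails if it takes over 72 s, if anything falls off the work surface, if the arm or the gripper's body presses on something with over 40 N, if the wrist force passes 120 N, or if a joint passes its speed limit or range.

ROBOT

A 6-joint arm with a two-finger parallel gripper is mounted at the origin on the work surface. World frame = base frame: x ahead of the robot, y to its left, z up, the work surface at z = 0. Lengths are in m, angles in rad, forces in N, time in s.
With the tool pointing down it reaches from about 0.35 to 0.85 m from the base axis. Payload 8.1 kg.
Tool frame: the origin (TCP) lies on the centre line of the jaws, within the pads' length; the fingertips stand robot.tips_ahead ahead of it and the grasp point (between the pads) lies 6 mm ahead of it (robot.tips_ahead is the distance from the TCP to the fingertips, in m); z points along the fingers, y is the line along which they close (so a half turn about z gives the same grasp; the last joint's range is limited). The gripper opens to 93 mm and grips with 3 to 60 N. Pads are 15 mm wide; open, the fingers measure 128 mm over their backs; the gripper's body (75 mm by 188 mm) begins 65 mm behind the grasp point.
Start: joints at [1.228, 0.13, 1.488, -0, 1.523, -0.085], TCP at [0.153, 0.58, 0.244] pointing down, gripper open.
Joint ranges: [-2.96, 2.96], [-0.89, 2.26], [0.02, 2.5], [-1.34, 4.48], [0, 2.73], [-2.66, 2.66]. Speed limits (rad/s): [2.39, 2.39, 2.79, 3.14, 3.14, 3.14].

INTERFACE

Orientations are given as a rotation vector (axis times angle).
In Python, from plant import robot gives the robot as it stands.
- The arm moves only by the tool apply_moves, never from a script. Its arguments are lists of equal length, an entry for each row: "delta_pos": the shift along the tool's x, y, z in cm, a list of three; "twist": the turn about the tool's z in rad. A call has 1 to 8 rows; each row shifts and turns the commanded pose from where the row before left it, along the tool's axes as they then stand; what a row does not reach is not made up. A row lasts 1/8 s, in which the tool goes at most 62.5 mm and 10.7 degrees, less where a joint would pass 70% of its speed; a pose out of reach is approached as far as the arm can. A call with a gripper value outside its range is refused whole. "gripper" is the finger opening in cm, from 0 to 9.3, set as the call begins (left out, the last holds). The fingers move at their own pace and stop on an object; "squeeze" is the grip in N (left out, the last holds). Time passes only in rows, so rows that do not move let the fingers close. It gives the time, the measured TCP pose, the force, the opening and the grip force at its end, in the units of the state.
- robot.read_state(): the state, without advancing time (a new reading comes with each control period).
- robot.read_camera(name): name is "side" or "top" or "wrist"; returns a dict with "frame" (480x640x3 uint8, red, green, blue), "vertical_fov" (degrees; the focal length in pixels is half the picture's height over the tangent of half this angle, whatever the lens; pixels are square), "cx", "cy" (the principal point, pixels), "R" (3x3) and "t" (3): a world point X has camera coordinates R X + t. Camera axes: x right, y down, z forward; pixel columns grow to the right and rows downward; lengths in m; the calibration is good to about 2 mm. A picture is of the moment at which its call begins. There is no depth.
- robot.close_job(): hands the job in; it is judged then, once.
The state is a dict: "t": time; "q": joint angles; "dq": joint speeds; "joint_torque": joint torques, N m; "tool_pos": TCP position; "orientation": TCP orientation; "force": force on the tool from outside, world axes, zero at the start; "wrist_torque": the same for the moment, N m; "opening": finger opening in m; "gripper_force": force on a finger pad.
Only numpy, scipy, OpenCV 4.12 (cv2) and the standard library are available. Lean on these libraries where they do the work, as an engineer would, in place of code of your own. Each camera call takes 0.05 s, during which the arm holds its last target. There are 200 camera calls.

## Working session

There is one attempt and no reset: what is moved stays moved. The work goes in short steps, Python scripts to look and compute and a tool call to move; the robot and the scene stay as the last step left them, time stands still between calls to the robot, and variables do not carry over. Pictures are saved under pics/ and viewed, at most 10 in all, crops included, and the job is handed in when it is done.

Besides the shell and the picture viewer there is one more tool, called after ">>>" by a JSON object that holds its "api" and its "payload", one argument or row to a line. apply_moves: Moves the arm, as the interface text tells. Its arguments: {"type":"object","properties":{"delta_pos":{"type":"array"},"twist":{"type":"array"},"gripper":{"type":"number"},"squeeze":{"type":"number"}},"required":["delta_pos","twist"]}

```bash
ls; mkdir -p pics; cat > h.py <<'E'
import numpy as np, cv2
from plant import robot
from scipy.spatial.transform import Rotation as Ro
def cam(n,save=None):
    c=robot.read_camera(n); c['f']=240/np.tan(np.radians(c['vertical_fov'])/2)
    c['R']=np.array(c['R']);c['t']=np.array(c['t'])
    c['bgr']=cv2.cvtColor(c['frame'],cv2.COLOR_RGB2BGR)
    if save: cv2.imwrite('pics/'+save,c['bgr'])
    return c
def ray(c,u,v):
    d=c['R'].T@np.array([(u-c['cx'])/c['f'],(v-c['cy'])/c['f'],1.]); o=-c['R'].T@c['t']
    return o,d
def onz(c,u,v,z):
    o,d=ray(c,u,v); return o+d*(z-o[2])/d[2]
def proj(c,X):
    p=c['R']@np.array(X)+c['t']; return np.array([c['cx']+c['f']*p[0]/p[2],c['cy']+c['f']*p[1]/p[2]])
E
python3 - <<'E'
from h import *
import pickle
for n in ['top','side']:
    c=cam(n,n+'0.png'); pickle.dump(c,open(n+'0.pkl','wb')); print(n,c['f'],c['cx'],c['cy'],-c['R'].T@c['t'],c['R'].round(3).tolist())
s=robot.read_state();print(s, robot.tips_ahead)
E
```

```text
pics
top 511.962227048821 315.92964095865943 234.35238332433235 [0.30163201 0.03328742 1.35977927] [[-0.029, -0.999, 0.023], [-0.989, 0.025, -0.146], [0.145, -0.027, -0.989]]
side 442.61754383492644 320.30177407954255 241.6363469052455 [-0.02135862 -0.63327554  0.66395635] [[0.756, -0.654, -0.01], [-0.368, -0.413, -0.833], [0.541, 0.634, -0.553]]
{'t': 0.1, 'q': array([ 1.22757672e+00,  1.31083613e-01,  1.48915791e+00, -3.16098360e-05,
        1.52301831e+00, -8.53985284e-02]), 'dq': array([-0.00128287, -0.00207258, -0.00265111,  0.00052976,  0.00109786,
       -0.00151066]), 'joint_torque': array([ 1.32745598e-03, -5.61345077e+01, -4.93093872e+01,  7.70337204e-02,
        2.91406258e-02, -6.03925264e-05]), 'tool_pos': array([0.15281256, 0.57972312, 0.24270039]), 'orientation': array([-4.03819525e-01, -3.11520365e+00,  2.56916119e-03]), 'force': array([ 0.43474563, -0.40714368,  0.08147714]), 'wrist_torque': array([-0.00139915,  0.03960648, -0.01483262]), 'gripper_force': 0.0, 'opening': 0.09313392202452342} 0.025
```

View pics/top0.png

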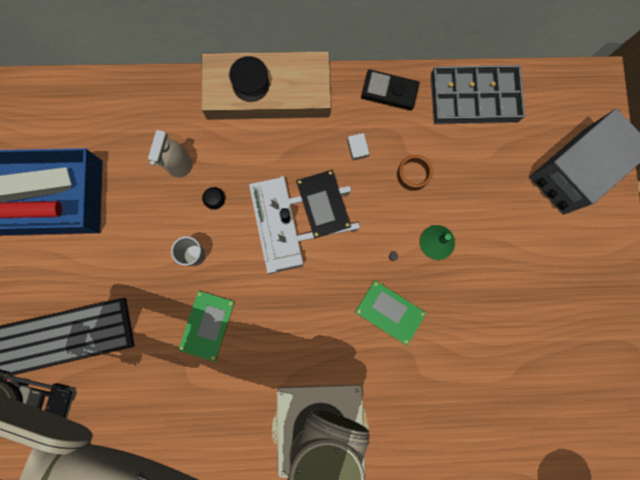

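View pics/side0.png

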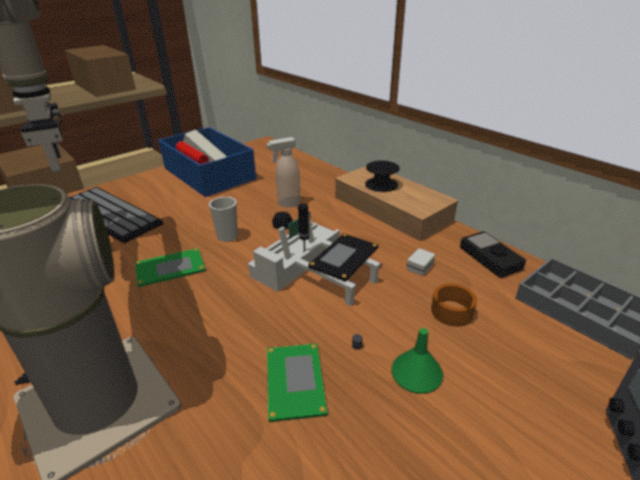

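The top view shows the rack's rails pointing right, with the dock toward the robot. Candidates shaped like the screen are the black board at top (325,205) on the rails, and the green boards at (207,325) and (391,312). The black one is the one that fits: it is black, lies on the rails and has its grey patch up. The screwdriver handle is at (285,215), the mug at (187,251), and the puck at (213,198). I'll confirm with a crop.

```bash
python3 - <<'E'
from h import *
import pickle
c=pickle.load(open('top0.pkl','rb'));im=c['bgr'][160:280,165:365]
cv2.imwrite('pics/crop_top.png',cv2.resize(im,None,fx=4,fy=4,interpolation=cv2.INTER_CUBIC))
c=pickle.load(open('side0.pkl','rb'));im=c['bgr'][185:315,200:400]
cv2.imwrite('pics/crop_side.png',cv2.resize(im,None,fx=4,fy=4,interpolation=cv2.INTER_CUBIC))
E
```

```text
(no output)
```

View pics/crop_top.png

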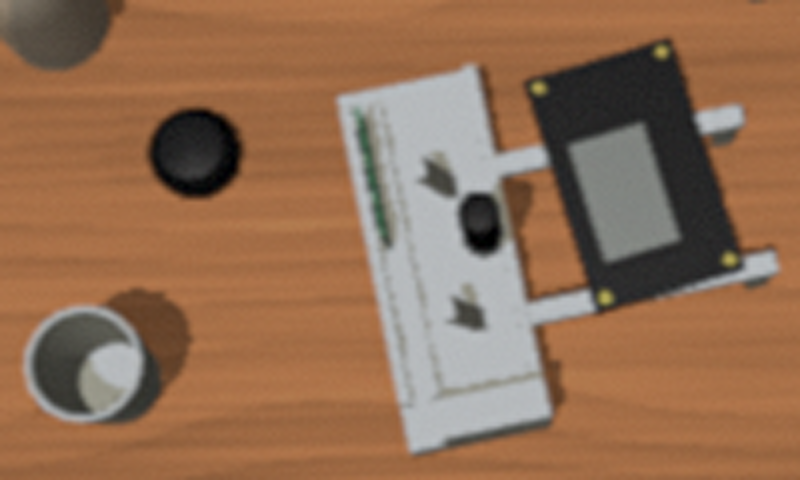

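View pics/crop_side.png

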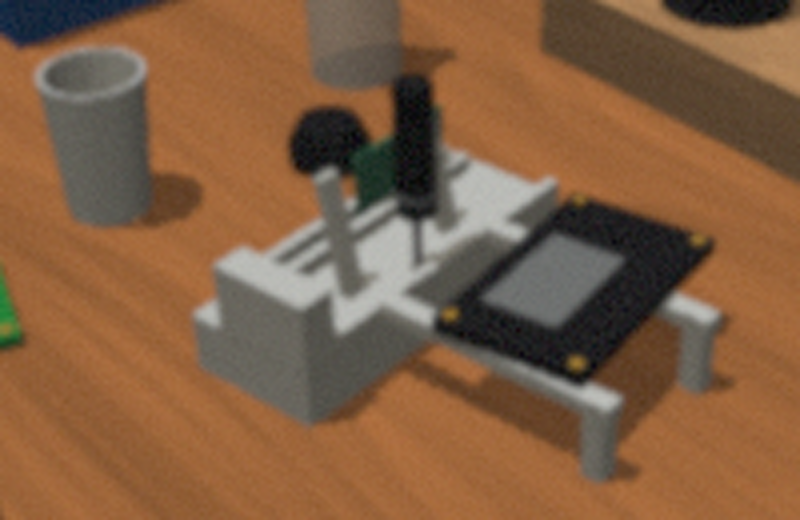

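The crops confirm it: the black board lies on the rails, with brass corner dots and its grey patch up. Crop top board corners are (527,82), (668,40), (742,268) and (598,310). The driver handle top is at (483,207), the mug rim centre at (84,364), and the rail ends at (743,115) and (776,261).

```bash
cat > m1.py <<'E'
from h import *
import pickle
from scipy.optimize import least_squares
T=pickle.load(open('top0.pkl','rb'));S=pickle.load(open('side0.pkl','rb'))
ct=lambda x,y:(165+(x-1.5)/4,160+(y-1.5)/4)
cs=lambda x,y:(200+(x-1.5)/4,185+(y-1.5)/4)
m=lambda *a:np.array(a)/1000
obs=[(T,ct(743,115),m(-182,-50,54)),(T,ct(776,261),m(-182,50,54)),(T,ct(477,66),m(-18,-120,50)),(T,ct(338,97),m(75,-120,40)),
(T,ct(550,417),m(-18,120,85)),(T,ct(540,375),m(-18,95,85)),
(S,cs(329,176),m(24,45,117)),(S,cs(613,402),m(-182,50,54)),(S,cs(712,318),m(-182,-50,54)),(S,cs(312,308),m(-18,120,85)),(S,cs(217,258),m(52,120,85)),(S,cs(312,423),m(-18,120,0))]
def X(p,q): c,s=np.cos(p[2]),np.sin(p[2]); return np.array([p[0]+c*q[0]-s*q[1],p[1]+s*q[0]+c*q[1],q[2]])
f=lambda p:np.concatenate([proj(c,X(p,q))-uv for c,uv,q in obs])
r=least_squares(f,[.5,.1,1.6],loss='soft_l1');p=r.x;print('rack',p,np.degrees(p[2]));print(f(p).reshape(-1,2).round(1).tolist())
if __name__=='__main__':
    np.save('rack.npy',p)
    toR=lambda w:((np.array([[np.cos(p[2]),np.sin(p[2])],[-np.sin(p[2]),np.cos(p[2])]])@(np.array(w)[:2]-p[:2]))*1000).round(1)
    for z in [.064]:
        P=[onz(T,*ct(*k),z) for k in [(527,82),(668,40),(742,268),(598,310)]]
        print('screen',[toR(q).tolist() for q in P],[np.linalg.norm(P[i]-P[i-1]).round(4) for i in range(4)],toR(np.mean(P,0)))
        P=[onz(S,*cs(*k),z) for k in [(585,195),(714,238),(575,384),(437,322)]]
        print('screen S',[toR(q).tolist() for q in P],[np.linalg.norm(P[i]-P[i-1]).round(4) for i in range(4)],toR(np.mean(P,0)))
    a=onz(T,*ct(482,207),.17);b=onz(S,*cs(412,82),.17);print('driver top',a,b,toR(a),toR(b))
    def mug(c,k,z):
        hsv=c['bgr'];
        return onz(c,*k,z)
    a=onz(T,*ct(84,364),.105);b=onz(S,*cs(92,75),.105);print('mug',a,b,toR(a))
    e=[onz(T,*ct(*k),.105) for k in [(24,364),(144,364),(84,306),(84,423)]];print('mug diam',np.linalg.norm(e[0]-e[1]),np.linalg.norm(e[2]-e[3]))
    for n,k,z in [('puck',(196,150),.036),('spray?',(60,10),.1)]:print(n,onz(T,*ct(*k),z))
E
python3 m1.py
```

```text
rack [0.53219198 0.07563797 1.74939287] 100.23282810213706
[[-0.3, -0.3], [-0.3, 0.1], [-0.6, -0.9], [-0.3, -0.8], [-0.4, -0.7], [0.1, 0.1], [1.4, 0.7], [0.3, 0.9], [0.7, 0.3], [-2.7, 0.2], [-1.0, 1.6], [-0.3, 1.0]]
screen [[-48.4, -96.6], [-144.1, -105.7], [-159.0, 51.2], [-62.8, 59.1]] [np.float64(0.1564), np.float64(0.0962), np.float64(0.1577), np.float64(0.0965)] [-103.6  -23. ]
screen S [[-53.5, -98.8], [-143.8, -107.7], [-161.6, 58.3], [-66.6, 61.4]] [np.float64(0.1608), np.float64(0.0907), np.float64(0.167), np.float64(0.095)] [-106.4  -21.7]
driver top [0.53333608 0.07250953 0.17      ] [0.5316324 0.0758443 0.17     ] [-3.3 -0.6] [0.3 0.5]
mug [0.45406121 0.3202986  0.105     ] [0.45301821 0.31771542 0.105     ] [254.6  33.4]
mug diam 0.07316795840443328 0.07221109994414428
puck [0.60219526 0.26398476 0.036     ]
spray? [0.68005382 0.33830524 0.1       ]
```

```bash
cat >> h.py <<'E'
def to(goal,note='',yaw=None):
    s=robot.read_state();R=Ro.from_rotvec(s['orientation']).as_matrix()
    d=R.T@(np.array(goal)-s['tool_pos'])*100
    print(note,'d_tool cm',d.round(2),'jaw deg',np.degrees(np.arctan2(R[1,1],R[0,1])).round(2))
def rk(x,y,z):
    p=np.load('rack.npy');c,s=np.cos(p[2]),np.sin(p[2]);return np.array([p[0]+(c*x-s*y)/1000,p[1]+(s*x+c*y)/1000,z/1000])
def st():
    s=robot.read_state();p=np.load('rack.npy');c,n=np.cos(p[2]),np.sin(p[2]);d=s['tool_pos'][:2]-p[:2]
    print('t',s['t'],'rack mm',((c*d[0]+n*d[1])*1000).round(1),((-n*d[0]+c*d[1])*1000).round(1),(s['tool_pos'][2]*1000).round(1),'F',s['force'].round(1),'op',s['opening'],s['gripper_force'])
E
python3 -c "
from h import *
import pickle
T=pickle.load(open('top0.pkl','rb'))
for n,u,v,z in [('charger',358,146,.034),('tape',415,172,.046),('funnel',438,241,.05),('socket',393,257,.024),('spray',172,158,.15)]: print(n,onz(T,u,v,z).round(3))
"
```

```text
charger [ 0.734 -0.123  0.034]
tape [ 0.655 -0.27   0.046]
funnel [ 0.469 -0.318  0.05 ]
socket [ 0.433 -0.204  0.024]
spray [0.676 0.345 0.15 ]
```

>>> {"api": "apply_moves", "payload": {
  "delta_pos": [
    [0,0,0],
    [0,0,0],
    [0,0,0],
    [0,0,0],
    [0,0,0],
    [0,0,0],
    [0,0,0]
  ],
  "twist": [0.162,0.162,0.162,0.162,0.162,0.162,0.162],
  "gripper": 6
}}

```text
t: 0.98
tool_pos: [0.1528, 0.5799, 0.243]
orientation: [2.02, 2.405, -0.002]
force: [-0.2, 0.0, -0.4]
opening: 0.0602
gripper_force: 0.0
```

```bash
python3 -c "
from h import *
st();to([.5325,.0745,.243],'above')"
```

```text
t 0.975 rack mm 563.6 283.7 243.0 F [-0.2  0.  -0.4] op 0.060244998682168455 0.0
above d_tool cm [-5.634e+01  2.866e+01  4.000e-02] jaw deg 9.95
```

>>> {"api": "apply_moves", "payload": {
  "delta_pos": [
    [-4,2.05,0],
    [-4,2.05,0],
    [-4,2.05,0],
    [-4,2.05,0],
    [-4,2.05,0],
    [-4,2.05,0],
    [-4,2.05,0],
    [-4,2.05,0]
  ],
  "twist": [0,0,0,0,0,0,0,0]
}}

```text
t: 1.98
tool_pos: [0.3718, 0.2931, 0.2433]
orientation: [-2.014, -2.411, 0.001]
force: [0.9, 1.3, -0.5]
opening: 0.06
gripper_force: 0.0
```

>>> {"api": "apply_moves", "payload": {
  "delta_pos": [
    [-4,2.05,0],
    [-4,2.05,0],
    [-4,2.05,0],
    [-4,2.05,0],
    [-4,2.05,0],
    [-4,2.0,0],
    [0,0,0],
    [0,0,0]
  ],
  "twist": [0,0,0,0,0,0,0,0]
}}

```text
t: 2.98
tool_pos: [0.5341, 0.0804, 0.2431]
orientation: [-2.014, -2.41, 0.001]
force: [0.2, -0.2, 0.3]
opening: 0.0597
gripper_force: 0.0
```

```bash
python3 - <<'E'
from h import *
st();to([.5325,.0745,.151],'grasp')
c=cam('wrist','w1.png');print(c['f'],-c['R'].T@c['t'],c['R'].round(2).tolist(),proj(c,[.5325,.0745,.17]))
E
```

```text
t 2.975 rack mm 4.3 -2.7 243.1 F [ 0.2 -0.2  0.3] op 0.05973838948786347 0.0
grasp d_tool cm [-0.56 -0.25  9.21] jaw deg 10.23
351.12267982663786 [0.52221192 0.14728001 0.38526852] [[0.98, 0.18, -0.0], [0.17, -0.95, 0.25], [0.04, -0.24, -0.97]] [314.27001168 266.4768114 ]
```

View pics/w1.png

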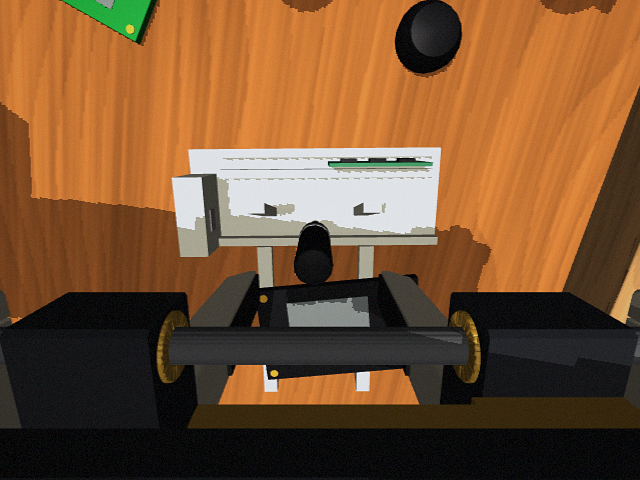

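The wrist view has the handle top at (314,266), exactly as projected, so I'll descend and grip.

>>> {"api": "apply_moves", "payload": {
  "delta_pos": [
    [-0.55,-0.25,0],
    [0,0,2.3],
    [0,0,2.3],
    [0,0,2.3],
    [0,0,2.3],
    [0,0,0],
    [0,0,0]
  ],
  "twist": [0,0,0,0,0,0,0]
}}

```text
t: 3.9
tool_pos: [0.5334, 0.0746, 0.1527]
orientation: [2.013, 2.411, 0.001]
force: [0.4, -0.8, 1.2]
opening: 0.0597
gripper_force: 0.0
```

>>> {"api": "apply_moves", "payload": {
  "delta_pos": [
    [0,0,0],
    [0,0,0],
    [0,0,0],
    [0,0,0],
    [0,0,0],
    [0,0,0]
  ],
  "twist": [0,0,0,0,0,0],
  "gripper": 1.5,
  "squeeze": 25
}}

```text
t: 4.65
tool_pos: [0.5332, 0.0743, 0.1518]
orientation: [2.014, 2.411, 0.0]
force: [0.5, 0.5, 1.3]
opening: 0.0259
gripper_force: 25.0
```

>>> {"api": "apply_moves", "payload": {
  "delta_pos": [
    [0,0,-2],
    [0,0,-3.5],
    [0,0,-3.5],
    [0,0,-3.5],
    [0,0,-3.5],
    [0,0,0]
  ],
  "twist": [0,0,0,0,0,0]
}}

```text
t: 5.4
tool_pos: [0.5345, 0.0744, 0.315]
orientation: [2.011, 2.408, 0.006]
force: [0.1, -0.9, -0.7]
opening: 0.0255
gripper_force: 25.0
```

```bash
python3 - <<'E'
from h import *
st();to([.4535,.319,.311],'mug')
E
```

```text
t 5.4 rack mm -1.6 -2.0 315.0 F [ 0.1 -0.9 -0.7] op 0.025547350287889764 24.971162974834442
mug d_tool cm [25.51 -3.62  0.36] jaw deg 10.26
```

>>> {"api": "apply_moves", "payload": {
  "delta_pos": [
    [3,-0.4,0],
    [4.5,-0.6,0],
    [4.5,-0.65,0],
    [4.5,-0.65,0],
    [4.5,-0.65,0],
    [4.5,-0.65,0],
    [0,0,0],
    [0,0,0]
  ],
  "twist": [0,0,0,0,0,0,0,0]
}}

```text
t: 6.4
tool_pos: [0.452, 0.3183, 0.3102]
orientation: [-2.013, -2.411, 0.003]
force: [0.2, -0.9, -0.9]
opening: 0.0257
gripper_force: 25.0
```

```bash
python3 - <<'E'
from h import *
st();to([.4535,.319,.160],'mug')
c=cam('side')
s=robot.read_state()['tool_pos']
u,v=proj(c,[s[0],s[1],.2]).astype(int);print(u,v)
im=c['bgr'][v-80:v+90,u-90:u+90];cv2.imwrite('pics/m1.png',cv2.resize(im,None,fx=3,fy=3))
print(proj(c,[s[0],s[1],.16])-[u-90,v-80],proj(c,[.4535,.319,.105])-[u-90,v-80])
E
```

```text
t 6.4 rack mm 253.0 35.8 310.2 F [ 0.2 -0.9 -0.9] op 0.025685302885417607 24.971000254154205
mug d_tool cm [ 0.06  0.19 15.02] jaw deg 10.29
217 170
[92.54559807 94.58510242] [ 95.53465092 113.14251527]
```

View pics/m1.png

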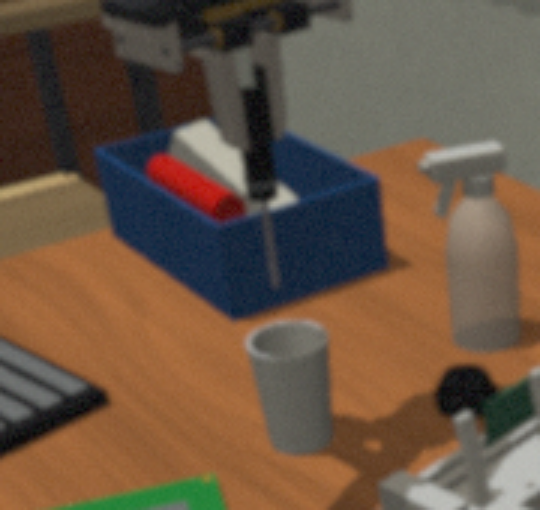

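The driver's blade tip is at crop (277,288), directly above the mug rim centre at about (287,339), so I'll lower it.

>>> {"api": "apply_moves", "payload": {
  "delta_pos": [
    [0.1,0.2,2.3],
    [0,0,2.4],
    [0,0,2.4],
    [0,0,2.4],
    [0,0,2.4],
    [0,0,2.3],
    [0,0,0],
    [0,0,0]
  ],
  "twist": [0,0,0,0,0,0,0,0]
}}

```text
t: 7.45
tool_pos: [0.4548, 0.3196, 0.1705]
orientation: [2.015, 2.41, 0.001]
force: [0.2, 1.0, -0.3]
opening: 0.0255
gripper_force: 25.0
```

>>> {"api": "apply_moves", "payload": {
  "delta_pos": [
    [0,0,0.3],
    [0,0,0.2],
    [0,0,0]
  ],
  "twist": [0,0,0]
}}

```text
t: 7.82
tool_pos: [0.4541, 0.3202, 0.1648]
orientation: [2.014, 2.411, 0.0]
force: [-0.0, -0.9, -0.6]
opening: 0.026
gripper_force: 25.0
```

>>> {"api": "apply_moves", "payload": {
  "delta_pos": [
    [0,0,0.3],
    [0,0,0.2],
    [0,0,0]
  ],
  "twist": [0,0,0]
}}

```text
t: 8.2
tool_pos: [0.4539, 0.3201, 0.1593]
orientation: [-2.014, -2.411, 0.001]
force: [0.8, 0.1, -1.1]
opening: 0.0256
gripper_force: 25.0
```

>>> {"api": "apply_moves", "payload": {
  "delta_pos": [
    [0,0,0],
    [0,0,0],
    [0,0,0],
    [0,0,0],
    [0,0,0],
    [0,0,0]
  ],
  "twist": [0,0,0,0,0,0],
  "gripper": 7
}}

```text
t: 8.95
tool_pos: [0.4541, 0.3201, 0.1596]
orientation: [2.014, 2.411, 0.0]
force: [-0.2, -0.2, 0.1]
opening: 0.0701
gripper_force: 0.0
```

>>> {"api": "apply_moves", "payload": {
  "delta_pos": [
    [0,0,-1.5],
    [0,0,-3],
    [0,0,-3.5],
    [0,0,-3.5],
    [0,0,0]
  ],
  "twist": [0,0,0,0,0]
}}

```text
t: 9.57
tool_pos: [0.4558, 0.3211, 0.2799]
orientation: [2.012, 2.409, 0.011]
force: [0.0, 0.2, -0.4]
opening: 0.0699
gripper_force: 0.0
```

```bash
python3 - <<'E'
from h import *
st();to(rk(-185,-23,279),'behind screen')
c=cam('side');u,v=217,190
cv2.imwrite('pics/m2.png',cv2.resize(c['bgr'][v-60:v+110,u-90:u+180],None,fx=2.5,fy=2.5))
E
```

```text
t 9.575 rack mm 255.2 31.6 279.9 F [ 0.   0.2 -0.4] op 0.06988813086145011 0.0
behind screen d_tool cm [-4.402e+01  5.440e+00  1.000e-02] jaw deg 10.26
```

View pics/m2.png

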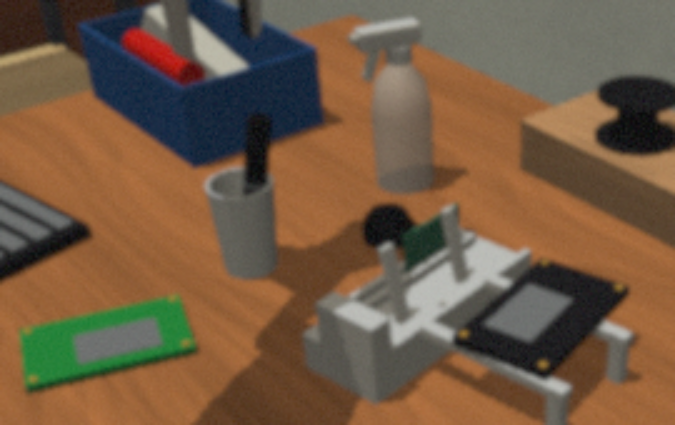

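The driver's handle is sticking up out of the mug at (257,150), so it stands blade down, and nothing else has moved. Next I'll go behind the screen with the gripper closed.

>>> {"api": "apply_moves", "payload": {
  "delta_pos": [
    [-5.5,0.55,0],
    [-5.5,0.55,0],
    [-5.5,0.55,0],
    [-5.5,0.55,0],
    [-5.5,0.55,0],
    [-5.5,0.55,0],
    [-5.5,0.6,0],
    [-5.5,0.6,0]
  ],
  "twist": [0,0,0,0,0,0,0,0],
  "gripper": 0
}}

```text
t: 10.62
tool_pos: [0.5764, -0.1065, 0.2735]
orientation: [-2.013, -2.41, 0.001]
force: [0.4, 0.4, 0.3]
opening: 0.0007
gripper_force: 0.0
```

```bash
python3 - <<'E'
from h import *
robot.read_camera('top');st();to(rk(-182,-16,60),'behind screen')
E
```

```text
t 10.675 rack mm -193.3 -10.6 272.9 F [-3.3 -2.6 -0. ] op 0.0004783242379207875 0.0
behind screen d_tool cm [ 1.19  0.58 21.29] jaw deg 10.04
```

>>> {"api": "apply_moves", "payload": {
  "delta_pos": [
    [1.0,0.5,2],
    [0,0,3.5],
    [0,0,3.5],
    [0,0,3.5],
    [0,0,3.5],
    [0,0,3.3],
    [0,0,2],
    [0,0,0]
  ],
  "twist": [0,0,0,0,0,0,0,0]
}}

```text
t: 11.68
tool_pos: [0.5779, -0.0927, 0.0592]
orientation: [-2.01, -2.409, 0.003]
force: [1.3, 0.2, -0.0]
opening: 0.0006
gripper_force: 0.0
```

```bash
python3 -c "
from h import *
st()"
```

```text
t 11.675 rack mm -173.8 -15.0 59.2 F [ 1.3  0.2 -0. ] op 0.0005920073388080042 0.0
```

>>> {"api": "apply_moves", "payload": {
  "delta_pos": [
    [0.8,0,0],
    [0.8,0,0],
    [0.8,0,0],
    [0.8,0,0],
    [0.8,0,0],
    [0.8,0,0],
    [0.8,0,0],
    [0.7,0,0]
  ],
  "twist": [0,0,0,0,0,0,0,0]
}}

```text
t: 12.68
tool_pos: [0.5698, -0.0324, 0.0632]
orientation: [2.012, 2.408, 0.001]
force: [1.2, -4.9, 5.1]
opening: 0.0004
gripper_force: 3.0
```

```bash
cat > sc.py <<'E'
from h import *
# screen outline in top view: dark blob near rails
st()
c=cam('top');p=np.load('rack.npy')
g=c['bgr'].max(2)
poly=np.array([proj(c,rk(x,y,64)) for x,y in [(-190,-130),(30,-130),(30,110),(-190,110)]],np.int32)
m=np.zeros(g.shape,np.uint8);cv2.fillConvexPoly(m,poly,1)
k=((g<60)&(m>0)).astype(np.uint8)
cs,_=cv2.findContours(k,cv2.RETR_EXTERNAL,cv2.CHAIN_APPROX_NONE)
for q in sorted(cs,key=cv2.contourArea)[-2:]:
    r=cv2.minAreaRect(q);b=cv2.boxPoints(r)
    P=[onz(c,*x,.064)[:2]-p[:2] for x in b]
    a,s=np.cos(p[2]),np.sin(p[2])
    print(cv2.contourArea(q),[[round(1000*(a*d[0]+s*d[1])),round(1000*(-s*d[0]+a*d[1]))] for d in P])
E
python3 sc.py
```

```text
t 12.675 rack mm -113.0 -17.8 63.2 F [ 1.2 -4.9  5.1] op 0.0003957599208519326 2.9637520015239716
280.0 [[27, 3], [-15, -118], [-52, -104], [-9, 16]]
1067.0 [[-31, 49], [-79, -96], [-213, -52], [-162, 93]]
```

```bash
python3 - <<'E'
from h import *
st()
c=cam('side');u,v=proj(c,rk(-80,0,60)).astype(int)
cv2.imwrite('pics/s3.png',cv2.resize(c['bgr'][v-65:v+65,u-80:u+80],None,fx=5,fy=5,interpolation=cv2.INTER_CUBIC)[:600]);print(u,v)
E
```

```text
t 12.725 rack mm -112.1 -17.8 63.1 F [ 1.1 -3.7  3.8] op 0.0003995638037787064 1.9896330311894417
330 256
```

View pics/s3.png

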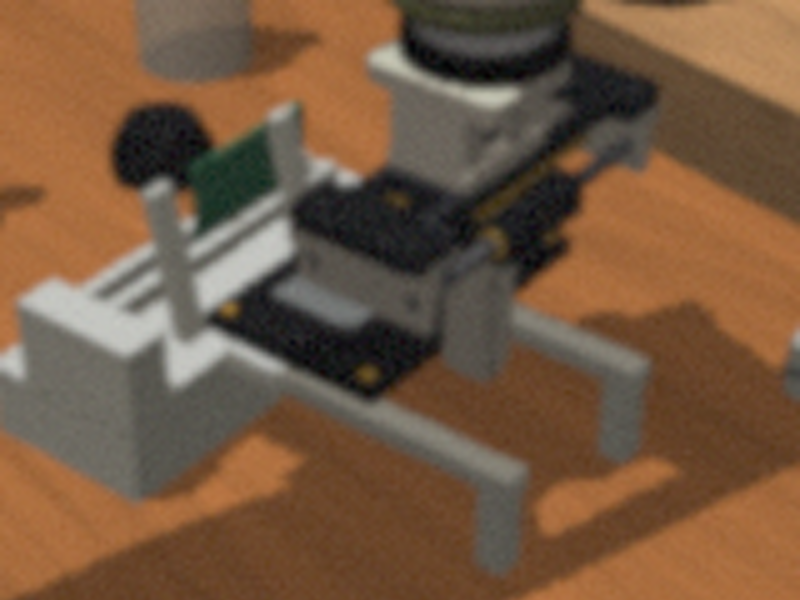

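The picture shows the fingers against the screen's rear edge at (470,330), with the screen's front edge about 10–15 mm short of the uprights at (180,330). Pushing on.

>>> {"api": "apply_moves", "payload": {
  "delta_pos": [
    [0.3,0,0],
    [0.3,0,0],
    [0.3,0,0],
    [0.2,0,0],
    [0,0,0]
  ],
  "twist": [0,0,0,0,0]
}}

```text
t: 13.4
tool_pos: [0.5675, -0.0217, 0.0625]
orientation: [2.013, 2.409, 0.001]
force: [1.0, -4.6, 4.2]
opening: 0.0001
gripper_force: 2.4
```

```bash
python3 -c "
from h import *
st()"
```

```text
t 13.4 rack mm -102.1 -17.4 62.5 F [ 1.  -4.6  4.2] op 0.00010934708135749391 2.422125767916441
```

>>> {"api": "apply_moves", "payload": {
  "delta_pos": [
    [0.2,0,0],
    [0.2,0,0],
    [0.2,0,0],
    [0,0,0]
  ],
  "twist": [0,0,0,0]
}}

```text
t: 13.9
tool_pos: [0.5669, -0.0168, 0.0625]
orientation: [2.012, 2.408, 0.0]
force: [4.8, -9.6, 2.0]
opening: 0.0003
gripper_force: 4.9
```

```bash
python3 -c "
from h import *
st()"
```

```text
t 13.9 rack mm -97.1 -17.7 62.5 F [ 4.8 -9.6  2. ] op 0.00032449809828935517 4.941873494535685
```

>>> {"api": "apply_moves", "payload": {
  "delta_pos": [
    [0.2,0,0],
    [0.2,0,0],
    [0.2,0,0],
    [0,0,0]
  ],
  "twist": [0,0,0,0]
}}

```text
t: 14.4
tool_pos: [0.5672, -0.0161, 0.0634]
orientation: [2.008, 2.401, -0.006]
force: [8.4, -33.9, -0.4]
opening: 0.0005
gripper_force: 17.0
```

```bash
python3 -c "
from h import *
st()"
```

```text
t 14.4 rack mm -96.5 -18.2 63.4 F [  8.4 -33.9  -0.4] op 0.000486752003360511 17.006255239248276
```

>>> {"api": "apply_moves", "payload": {
  "delta_pos": [
    [0,0,-0.5],
    [0,0,-0.5],
    [0.1,0,-0.5],
    [0.1,0,-0.5],
    [0,0,0]
  ],
  "twist": [0,0,0,0,0]
}}

```text
t: 15.02
tool_pos: [0.5668, -0.0139, 0.084]
orientation: [2.009, 2.401, -0.006]
force: [5.6, -31.3, 3.9]
opening: 0.0004
gripper_force: 15.8
```

```bash
cat > sd.py <<'E'
from h import *
import sys
st()
c=cam('side')
# +y side edge of the screen (rack y~57): report dark->position; save crop
u,v=proj(c,rk(-40,50,80)).astype(int)
cv2.imwrite('pics/'+sys.argv[1],cv2.resize(c['bgr'][v-65:v+55,u-80:u+80],None,fx=5,fy=5,interpolation=cv2.INTER_CUBIC));print(u,v)
# gold dots: project onto plane rack y = const
b=c['bgr'].astype(int);k=((b[:,:,2]>120)&(b[:,:,0]<70)&(b[:,:,1]>85)).astype(np.uint8)
n,l,s,ce=cv2.connectedComponentsWithStats(k)
p=np.load('rack.npy');ny=np.array([-np.sin(p[2]),np.cos(p[2]),0]);nx=np.array([np.cos(p[2]),np.sin(p[2]),0]);o0=np.array([p[0],p[1],0])
Y=float(sys.argv[2]) if len(sys.argv)>2 else 48
for i in range(1,n):
    if s[i,4]>=4 and abs(ce[i,0]-u)<80 and abs(ce[i,1]-v)<65:
        o,d=ray(c,*ce[i]);X=o+d*((Y/1000-(o-o0)@ny)/(d@ny));print('dot',ce[i].round(1),s[i,4],'if y=%g: x,z'%Y,((X-o0)@nx*1000).round(1),(X[2]*1000).round(1))
E
python3 sd.py s4.png
```

```text
t 15.025 rack mm -94.2 -18.1 84.0 F [  5.6 -31.3   3.9] op 0.0004277799631672513 15.82950591109693
303 252
dot [382.5 192. ] 6 if y=48: x,z -235.8 297.3
dot [358.1 212.1] 14 if y=48: x,z -185.3 238.1
dot [286.5 231. ] 6 if y=48: x,z 10.8 118.9
dot [362.5 287.2] 150 if y=48: x,z -204.5 61.0
```

The TCP followed the lift arc (2 mm in over 20 mm up) and the strut force is as expected, so the rear edge is rising. I'll keep going with less preload.

>>> {"api": "apply_moves", "payload": {
  "delta_pos": [
    [0,0,-0.5],
    [0.05,0,-0.5],
    [0.1,0,-0.5],
    [0.15,0,-0.5],
    [0,0,0]
  ],
  "twist": [0,0,0,0,0]
}}

```text
t: 15.7
tool_pos: [0.566, -0.0089, 0.1042]
orientation: [2.01, 2.403, -0.003]
force: [4.1, -22.7, 6.7]
opening: 0.0007
gripper_force: 11.3
```

```bash
python3 -c "
from h import *
st()"
```

```text
t 15.7 rack mm -89.2 -18.3 104.2 F [  4.1 -22.7   6.7] op 0.000697481099351301 11.342417914420366
```

>>> {"api": "apply_moves", "payload": {
  "delta_pos": [
    [0.15,0,-0.5],
    [0.2,0,-0.5],
    [0.25,0,-0.5],
    [0.3,0,-0.5],
    [0,0,0]
  ],
  "twist": [0,0,0,0,0]
}}

```text
t: 16.32
tool_pos: [0.5643, 0.001, 0.1246]
orientation: [2.01, 2.404, -0.001]
force: [3.5, -18.3, 9.6]
opening: 0.0005
gripper_force: 9.3
```

```bash
python3 -c "
from h import *
st()"
```

```text
t 16.325 rack mm -79.2 -18.4 124.6 F [  3.5 -18.3   9.6] op 0.0005014453552371693 9.256483912467957
```

>>> {"api": "apply_moves", "payload": {
  "delta_pos": [
    [0.3,0,-0.5],
    [0.4,0,-0.5],
    [0.5,0,-0.5],
    [0.55,0,-0.5],
    [0,0,0]
  ],
  "twist": [0,0,0,0,0]
}}

```text
t: 16.95
tool_pos: [0.5591, 0.0218, 0.1422]
orientation: [2.014, 2.411, 0.001]
force: [0.9, -1.2, 1.6]
opening: 0.0008
gripper_force: 1.1
```

```bash
python3 sd.py s5.png
```

```text
t 16.95 rack mm -57.7 -16.9 142.2 F [ 0.9 -1.2  1.6] op 0.0007888018613820673 1.085065738297999
303 252
dot [316.3 216.7] 66 if y=48: x,z -80.0 189.8
dot [286.6 231.2] 5 if y=48: x,z 10.5 118.5
dot [339.8 274.6] 27 if y=48: x,z -144.1 65.8
dot [359.3 279.7] 121 if y=48: x,z -195.6 77.0
dot [294.5 284. ] 6 if y=48: x,z -5.6 -30.1
```

View pics/s5.png

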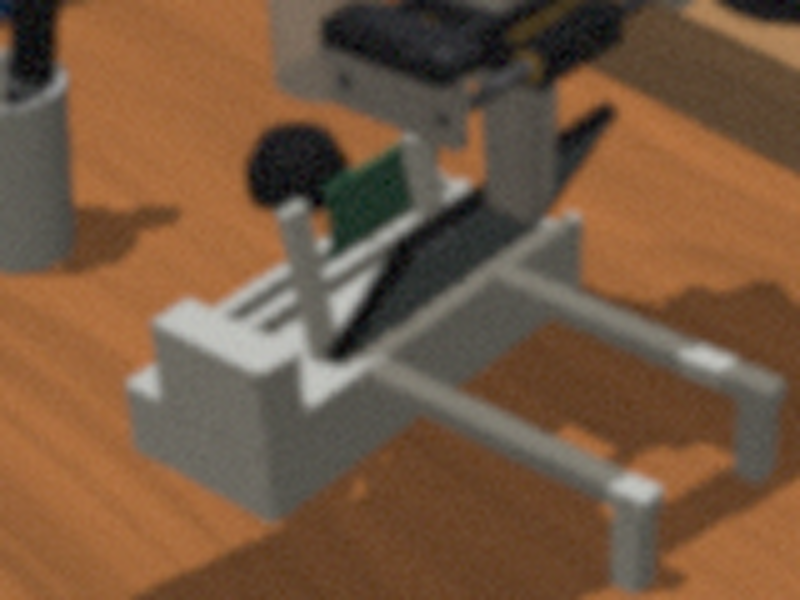

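The screen is tipped about 50° with its lower edge in the slot at (340,350), and the fingers are behind the glass at (520,150). I'll push it on past vertical.

>>> {"api": "apply_moves", "payload": {
  "delta_pos": [
    [0.4,0,-0.3],
    [0.5,0,-0.3],
    [0.5,0,-0.3],
    [0.5,0,-0.1],
    [0.5,0,0],
    [0.5,0,0],
    [0.5,0,0],
    [0.5,0,0]
  ],
  "twist": [0,0,0,0,0,0,0,0]
}}

```text
t: 18.0
tool_pos: [0.5518, 0.0603, 0.1515]
orientation: [-2.014, -2.411, 0.0]
force: [0.1, 0.8, 0.9]
opening: 0.0005
gripper_force: 0.1
```

```bash
python3 -c "
from h import *
st()"
```

```text
t 18.0 rack mm -18.6 -16.6 151.5 F [0.1 0.8 0.9] op 0.00045478495564508294 0.08216250342229614
```

>>> {"api": "apply_moves", "payload": {
  "delta_pos": [
    [0.4,0,0],
    [0.4,0,0],
    [0.4,0,0],
    [0.3,0,0],
    [0,0,0]
  ],
  "twist": [0,0,0,0,0]
}}

```text
t: 18.62
tool_pos: [0.5492, 0.0749, 0.1516]
orientation: [-2.014, -2.411, 0.0]
force: [-0.3, -0.9, -0.4]
opening: 0.0004
gripper_force: 0.0
```

```bash
python3 -c "
from h import *
st()"
```

```text
t 18.625 rack mm -3.8 -16.6 151.6 F [-0.3 -0.9 -0.4] op 0.0003769040167555126 0.0
```

>>> {"api": "apply_moves", "payload": {
  "delta_pos": [
    [0.3,0,0],
    [0.3,0,0],
    [0.3,0,0],
    [0,0,0]
  ],
  "twist": [0,0,0,0]
}}

```text
t: 19.12
tool_pos: [0.5476, 0.0838, 0.1516]
orientation: [-2.014, -2.411, -0.0]
force: [0.3, -0.2, -0.8]
opening: 0.0003
gripper_force: 0.0
```

```bash
python3 -c "
from h import *
st()"
```

```text
t 19.125 rack mm 5.3 -16.6 151.6 F [ 0.3 -0.2 -0.8] op 0.0003439125885202192 0.0
```

>>> {"api": "apply_moves", "payload": {
  "delta_pos": [
    [0.3,0,0],
    [0.3,0,0],
    [0,0,0]
  ],
  "twist": [0,0,0]
}}

```text
t: 19.5
tool_pos: [0.547, 0.0882, 0.1522]
orientation: [2.013, 2.409, -0.002]
force: [-2.0, -7.5, 2.0]
opening: 0.0005
gripper_force: 3.8
```

```bash
python3 -c "
from h import *
st()
c=cam('top');cv2.imwrite('pics/t6.png',c['bgr'])
"
```

```text
t 19.5 rack mm 9.7 -16.8 152.2 F [-2.  -7.5  2. ] op 0.00047314105189896836 3.80469226220157
```

The screen now takes the push firmly, leaning on the uprights. I'll back off and measure it.

>>> {"api": "apply_moves", "payload": {
  "delta_pos": [
    [-1.5,0,0],
    [-2,0,0],
    [0,3.1,0],
    [0,3.1,0],
    [0,3.1,0],
    [0,3.1,0],
    [0,0,0],
    [0,0,0]
  ],
  "twist": [0,0,0,0,0,0,0,0]
}}

```text
t: 20.55
tool_pos: [0.6744, 0.0761, 0.151]
orientation: [-2.014, -2.41, 0.001]
force: [-0.5, -0.0, -0.9]
opening: 0.0005
gripper_force: 0.0
```

```bash
cat > e.py <<'E'
from h import *
st()
c=cam('side');g=c['bgr'].astype(int)
p=np.load('rack.npy');ny=np.array([-np.sin(p[2]),np.cos(p[2]),0]);nx=np.array([np.cos(p[2]),np.sin(p[2]),0]);o0=np.array([p[0],p[1],0])
# sample glass plane (leaning) : point at z, offset along y
def glass(y,z): return rk(10+np.tan(np.radians(12))*(z-40)-10.2,y,z)
def prof(pts): return [int(g[tuple(np.round(proj(c,q)).astype(int)[::-1])].max()) for q in pts]
for z in (60,80,100,125): print('z',z,[(y,v) for y,v in zip(range(-130,110,8),prof([glass(y,z) for y in range(-130,110,8)]))])
for y in (0,-20,20): print('y',y,[(z,v) for z,v in zip(range(56,170,6),prof([glass(y,z) for z in range(56,170,6)]))])
E
python3 e.py
```

```text
t 20.55 rack mm -24.8 -140.0 151.0 F [-0.5 -0.  -0.9] op 0.0004870419880443329 0.0
z 60 [(-130, 164), (-122, 168), (-114, 102), (-106, 64), (-98, 78), (-90, 72), (-82, 82), (-74, 76), (-66, 77), (-58, 79), (-50, 79), (-42, 80), (-34, 78), (-26, 78), (-18, 80), (-10, 78), (-2, 78), (6, 74), (14, 79), (22, 77), (30, 78), (38, 66), (46, 26), (54, 82), (62, 106), (70, 155), (78, 99), (86, 95), (94, 95), (102, 94)]
z 80 [(-130, 158), (-122, 162), (-114, 129), (-106, 64), (-98, 79), (-90, 78), (-82, 76), (-74, 78), (-66, 78), (-58, 78), (-50, 78), (-42, 79), (-34, 77), (-26, 78), (-18, 75), (-10, 82), (-2, 78), (6, 72), (14, 79), (22, 82), (30, 80), (38, 71), (46, 22), (54, 71), (62, 102), (70, 99), (78, 109), (86, 124), (94, 126), (102, 131)]
z 100 [(-130, 159), (-122, 151), (-114, 152), (-106, 72), (-98, 77), (-90, 75), (-82, 78), (-74, 78), (-66, 77), (-58, 78), (-50, 78), (-42, 77), (-34, 80), (-26, 79), (-18, 77), (-10, 80), (-2, 76), (6, 79), (14, 75), (22, 77), (30, 79), (38, 76), (46, 35), (54, 39), (62, 109), (70, 125), (78, 128), (86, 133), (94, 144), (102, 141)]
z 125 [(-130, 17
[... 249 characters left out ...]
1), (62, 119), (70, 145), (78, 168), (86, 168), (94, 165), (102, 164)]
y 0 [(56, 78), (62, 76), (68, 77), (74, 76), (80, 79), (86, 80), (92, 78), (98, 77), (104, 77), (110, 77), (116, 77), (122, 79), (128, 76), (134, 55), (140, 30), (146, 148), (152, 158), (158, 113), (164, 90)]
y -20 [(56, 79), (62, 77), (68, 76), (74, 76), (80, 76), (86, 75), (92, 79), (98, 77), (104, 81), (110, 82), (116, 78), (122, 80), (128, 82), (134, 68), (140, 48), (146, 131), (152, 140), (158, 100), (164, 88)]
y 20 [(56, 76), (62, 79), (68, 79), (74, 77), (80, 77), (86, 79), (92, 71), (98, 77), (104, 80), (110, 79), (116, 75), (122, 79), (128, 78), (134, 53), (140, 24), (146, 84), (152, 155), (158, 157), (164, 126)]
```

It stands in the slot with its top at z≈138–140 mm and spans y −110 to +50. Going to its −y end.

>>> {"api": "apply_moves", "payload": {
  "delta_pos": [
    [2,0,0],
    [1.9,0,0],
    [0,0,1.7],
    [0,0,1.7],
    [0,0,1.7],
    [0,0,0]
  ],
  "twist": [0,0,0,0,0,0]
}}

```text
t: 21.35
tool_pos: [0.6661, 0.1148, 0.0972]
orientation: [-2.012, -2.408, 0.006]
force: [0.1, -1.2, 0.1]
opening: 0.0007
gripper_force: 0.0
```

>>> {"api": "apply_moves", "payload": {
  "delta_pos": [
    [0,-0.6,0],
    [0,-0.6,0],
    [0,-0.6,0],
    [0,-0.6,0],
    [0,-0.6,0],
    [0,-0.6,0],
    [0,-0.6,0],
    [0,0,0]
  ],
  "twist": [0,0,0,0,0,0,0,0]
}}

```text
t: 22.35
tool_pos: [0.6264, 0.1078, 0.101]
orientation: [2.014, 2.411, 0.0]
force: [1.9, -0.6, 2.9]
opening: 0.0004
gripper_force: 1.2
```

```bash
python3 e.py
```

```text
t 22.35 rack mm 14.9 -98.5 101.0 F [ 1.9 -0.6  2.9] op 0.0004182335154384117 1.2270214393356582
z 60 [(-130, 165), (-122, 172), (-114, 173), (-106, 167), (-98, 159), (-90, 126), (-82, 60), (-74, 76), (-66, 80), (-58, 76), (-50, 79), (-42, 76), (-34, 80), (-26, 78), (-18, 81), (-10, 82), (-2, 79), (6, 76), (14, 78), (22, 82), (30, 79), (38, 78), (46, 78), (54, 75), (62, 70), (70, 36), (78, 90), (86, 96), (94, 97), (102, 88)]
z 80 [(-130, 159), (-122, 159), (-114, 148), (-106, 105), (-98, 82), (-90, 117), (-82, 98), (-74, 67), (-66, 79), (-58, 76), (-50, 77), (-42, 80), (-34, 79), (-26, 82), (-18, 79), (-10, 75), (-2, 78), (6, 79), (14, 82), (22, 83), (30, 77), (38, 75), (46, 79), (54, 79), (62, 80), (70, 49), (78, 40), (86, 114), (94, 125), (102, 127)]
z 100 [(-130, 156), (-122, 143), (-114, 92), (-106, 74), (-98, 81), (-90, 91), (-82, 58), (-74, 70), (-66, 78), (-58, 81), (-50, 80), (-42, 75), (-34, 74), (-26, 77), (-18, 78), (-10, 74), (-2, 77), (6, 75), (14, 79), (22, 73), (30, 81), (38, 76), (46, 77), (54, 77), (62, 79), (70, 58), (78, 5), (86, 121), (94, 143), (102, 142)]
z 125 [
[... 252 characters left out ...]
4, 76), (62, 80), (70, 71), (78, 21), (86, 97), (94, 165), (102, 163)]
y 0 [(56, 80), (62, 81), (68, 80), (74, 81), (80, 78), (86, 80), (92, 80), (98, 76), (104, 75), (110, 79), (116, 79), (122, 78), (128, 77), (134, 59), (140, 33), (146, 151), (152, 159), (158, 115), (164, 87)]
y -20 [(56, 83), (62, 79), (68, 80), (74, 80), (80, 80), (86, 77), (92, 80), (98, 78), (104, 82), (110, 82), (116, 72), (122, 79), (128, 77), (134, 68), (140, 63), (146, 136), (152, 142), (158, 84), (164, 85)]
y 20 [(56, 77), (62, 81), (68, 80), (74, 73), (80, 77), (86, 80), (92, 71), (98, 73), (104, 74), (110, 77), (116, 76), (122, 81), (128, 79), (134, 43), (140, 40), (146, 102), (152, 156), (158, 160), (164, 131)]
```

>>> {"api": "apply_moves", "payload": {
  "delta_pos": [
    [0,-0.4,0],
    [0,-0.4,0],
    [0,-0.4,0],
    [0,-0.2,0],
    [0,0,0]
  ],
  "twist": [0,0,0,0,0]
}}

```text
t: 23.02
tool_pos: [0.6133, 0.1054, 0.101]
orientation: [2.013, 2.41, 0.001]
force: [4.5, 0.6, 2.4]
opening: 0.0005
gripper_force: 2.4
```

>>> {"api": "apply_moves", "payload": {
  "delta_pos": [
    [0,-0.15,0],
    [0,-0.15,0],
    [0,-0.1,0],
    [0,0,0]
  ],
  "twist": [0,0,0,0]
}}

```text
t: 23.52
tool_pos: [0.6095, 0.1047, 0.101]
orientation: [2.013, 2.41, 0.001]
force: [5.2, 0.3, 2.0]
opening: 0.0005
gripper_force: 2.8
```

```bash
python3 -c "
from h import *
st()"
```

```text
t 23.525 rack mm 14.9 -81.3 101.0 F [5.2 0.3 2. ] op 0.0004776216921862564 2.8141383569163736
```

Not butted yet; small steps until the force rises.

>>> {"api": "apply_moves", "payload": {
  "delta_pos": [
    [0,-0.1,0],
    [0,-0.1,0],
    [0,0,0]
  ],
  "twist": [0,0,0]
}}

```text
t: 23.9
tool_pos: [0.6091, 0.1048, 0.1019]
orientation: [2.012, 2.409, 0.006]
force: [11.4, 2.8, 1.4]
opening: 0.0005
gripper_force: 5.7
```

>>> {"api": "apply_moves", "payload": {
  "delta_pos": [
    [0,-0.1,0],
    [0,-0.1,0],
    [0,0,0]
  ],
  "twist": [0,0,0]
}}

```text
t: 24.28
tool_pos: [0.6086, 0.1049, 0.1031]
orientation: [2.011, 2.407, 0.011]
force: [14.9, 4.4, 3.4]
opening: 0.0005
gripper_force: 8.0
```

```bash
python3 -c "
from h import *
st()"
```

```text
t 24.275 rack mm 15.2 -80.4 103.1 F [14.9  4.4  3.4] op 0.0004607502491748489 8.018515182411647
```

The force rose to 15 N at the expected position (screen end ≈ −65), so it is docked. Backing off and checking.

>>> {"api": "apply_moves", "payload": {
  "delta_pos": [
    [0,0.5,0],
    [0,2,0],
    [0,3,0],
    [0,0,-4],
    [0,0,-5],
    [0,0,-5],
    [0,0,0]
  ],
  "twist": [0,0,0,0,0,0,0]
}}

```text
t: 25.15
tool_pos: [0.6608, 0.114, 0.2459]
orientation: [2.011, 2.408, 0.007]
force: [-0.6, 0.4, 0.3]
opening: 0.0002
gripper_force: 0.0
```

```bash
python3 - <<'E'
exec(open('e.py').read().split('# sample')[0])
import pickle
def glass(y,z): return rk(10+np.tan(np.radians(12))*(z-40)-10.2,y,z)
def prof(pts): return [int(g[tuple(np.round(proj(c,q)).astype(int)[::-1])].max()) for q in pts]
for z in (60,100): 
  for r in (range(-85,-45,3),range(70,112,3)): print(z,[(y,v) for y,v in zip(r,prof([glass(y,z) for y in r]))])
for y in (-40,20,80): print(y,[(z,v) for z,v in zip(range(118,156,4),prof([glass(y,z) for z in range(118,156,4)]))])
a=pickle.load(open('side0.pkl','rb'))['bgr'].astype(int);d=(np.abs(a-g).max(2)>45).astype(np.uint8);d=cv2.morphologyEx(d,cv2.MORPH_OPEN,np.ones((3,3)))
n,l,s,ce=cv2.connectedComponentsWithStats(d);print('changed side',[(s[i].tolist()) for i in range(1,n) if s[i,4]>25])
t=cam('top')['bgr'].astype(int);a=pickle.load(open('top0.pkl','rb'))['bgr'].astype(int);d=(np.abs(a-t).max(2)>45).astype(np.uint8);d=cv2.morphologyEx(d,cv2.MORPH_OPEN,np.ones((3,3)))
n,l,s,ce=cv2.connectedComponentsWithStats(d);print('changed top',[(s[i].tolist()) for i in range(1,n) if s[i,4]>25])
E
```

```text
t 25.15 rack mm 14.9 -133.4 245.9 F [-0.6  0.4  0.3] op 0.0001565775062868381 0.0
60 [(-85, 191), (-82, 189), (-79, 190), (-76, 178), (-73, 176), (-70, 128), (-67, 73), (-64, 69), (-61, 70), (-58, 74), (-55, 79), (-52, 82), (-49, 77), (-46, 76)]
60 [(70, 80), (73, 81), (76, 91), (79, 94), (82, 105), (85, 100), (88, 89), (91, 102), (94, 94), (97, 94), (100, 89), (103, 86), (106, 88), (109, 89)]
100 [(-85, 168), (-82, 169), (-79, 169), (-76, 169), (-73, 169), (-70, 164), (-67, 119), (-64, 119), (-61, 67), (-58, 63), (-55, 76), (-52, 76), (-49, 80), (-46, 76)]
100 [(70, 79), (73, 79), (76, 79), (79, 77), (82, 76), (85, 54), (88, 28), (91, 29), (94, 15), (97, 51), (100, 101), (103, 135), (106, 132), (109, 156)]
-40 [(118, 78), (122, 76), (126, 81), (130, 73), (134, 49), (138, 32), (142, 115), (146, 142), (150, 121), (154, 102)]
20 [(118, 82), (122, 74), (126, 80), (130, 81), (134, 39), (138, 26), (142, 76), (146, 91), (150, 144), (154, 159)]
80 [(118, 75), (122, 78), (126, 77), (130, 74), (134, 64), (138, 37), (142, 64), (146, 114), (150, 93), (154, 90)]
changed side [[193, 0, 59, 28, 12
[... 480 characters left out ...]
2, 7, 48], [263, 228, 44, 39, 804], [309, 235, 70, 58, 1577], [8, 237, 46, 29, 317], [0, 249, 12, 13, 48], [308, 272, 12, 8, 55], [197, 279, 133, 87, 5875], [339, 287, 6, 6, 29], [118, 322, 13, 29, 240], [161, 331, 65, 65, 1853], [12, 389, 69, 76, 2529], [136, 406, 66, 38, 707], [128, 418, 26, 15, 150]]
changed top [[0, 54, 355, 426, 47469], [292, 101, 24, 8, 123], [198, 224, 10, 9, 73], [175, 229, 21, 27, 257], [111, 285, 115, 88, 4177], [102, 304, 17, 9, 101], [97, 315, 24, 11, 155], [78, 324, 6, 6, 29], [91, 327, 32, 12, 205], [68, 335, 17, 10, 92], [95, 338, 30, 13, 205], [322, 341, 39, 25, 664], [73, 348, 9, 7, 50], [346, 375, 27, 54, 580], [278, 436, 5, 19, 72], [365, 439, 9, 41, 231]]
```

The screen is docked and level (y −66 to about +96, top ≈138 mm), the driver is in the mug, and the robot is clear. Handing in.

```bash
python3 -c "
from plant import robot
print(robot.close_job())"
```

```text
the job is handed in; nothing more can be done
None
```

I handed the job in at about 25 s: the screwdriver stands blade down in the mug, and the screen stands in the slot, leaning back on the uprights with its glass to the rails and butted against the dock; I saw nothing else disturbed.

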